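# Index a quadcopter frame by one turn of the hand wheel

## Task

The quadcopter frame is bolted to an index stand; bring its next arm round by pushing the stand's hand wheel clockwise, seen from above, through exactly one full turn, so that the wheel's upright handle ends where it began. Push the handle on its orange face with the fingers and do not pinch it; do not touch the frame, and leave the loose motor, battery and jar where they lie. Finish with the hand clear of the wheel.

Things in the scene. Friction and masses are not known exactly. Their poses are not given: they have to be found in the camera images.
- wheel (a joint): angle of the hand wheel in rad about its vertical axis, growing clockwise seen from above; one full turn is 2 pi. It starts anywhere between -2.8 and 2.8; no end stop within one turn and a quarter either way of the start. It stays where it is left (friction about 0.12 N m, about 2 N at the handle, no spring, no detent)
- wheel_axis (a point): point on the upright axis of the hand wheel, 96 mm above the bench, level with the top of the wheel's rim and 2 mm below the top of its hub. Black wheel with three silver spokes 120 degrees apart, 164 mm over the rim, on top of the blue gear case of the stand. Nothing stands above the rim but the handle and the hub's 4 mm screw. The point's x axis points level from the wheel to the turntable that carries the frame
- handle (a point): middle of the wheel's upright handle, 60 mm from the wheel's axis, 121 mm above the bench, riding round with the wheel. The handle is a flat paddle on one spoke, 36 mm along the spoke, 26 mm thick across it, from 96 to 146 mm above the bench. The point's x axis points outward along the spoke, its y axis to the orange side
- push_pad: orange pad, 36 x 9 x 50 mm, the face of the handle that trails in a clockwise turn and so the one to push; origin at the pad's centre, 8.5 mm from the handle's middle. x outward along the spoke, y out of the pushed face
- back_pad: grey pad, 36 x 9 x 50 mm, the opposite (leading) face of the handle; origin at the pad's centre, 8.5 mm from the handle's middle. Pressing both pads at once counts as pinching
- cradle: turntable with the black quadcopter frame on it; origin on its upright axis, 88 mm above the bench and 260 mm level from the wheel's axis. Frame and its four motors sweep a circle of 120 mm radius, from 88 to 141 mm above the bench. It is geared to the wheel and turns the same way a quarter as far (one wheel turn = a quarter turn)
- motor: loose dark motor with a copper band, 28 mm across, 34 mm high, standing on the bench near the wheel; origin under its centre
- battery: loose yellow battery pack with a black band, 75 x 36 x 32 mm, lying on the bench near the wheel; origin under its centre, x along its length
- flux_jar: loose amber jar with a blue cap, 36 mm across, 45 mm high, standing on the bench near the wheel; origin under its centre

How it is judged:
By the outcome, as a careful person would: the job done as asked, in the order asked, and still so for the second after the job is handed in, with the robot touching nothing.
It also fails if it takes over 58 s, if anything falls off the work surface, if the arm or the gripper's body presses on something with over 40 N, if the wrist force passes 120 N, or if a joint passes its speed limit or range.

## Robot

A 6-joint arm with a two-finger parallel gripper is mounted at the origin on the work surface. World frame = base frame: x ahead of the robot, y to its left, z up, the work surface at z = 0. Lengths are in m, angles in rad, forces in N, time in s.
With the tool pointing down it reaches from about 0.4 to 0.825 m from the base axis. Payload 7 kg.
Tool frame: the origin (TCP) lies between the finger pads; the fingertips stand 22 mm ahead of it and the grasp point (between the pads) lies 3 mm ahead of it; z points along the fingers, y is the direction in which the jaws open and shut (so a half turn about z gives the same grasp; the last joint's range is limited). The gripper opens to 88 mm and grips with 3 to 60 N. Pads are 19 mm wide; open, the fingers measure 130 mm over their backs; the gripper's body (78 mm by 193 mm) begins 47 mm behind the grasp point.
Start: joints at [-0.938, 0.359, 0.012, 0, -1.224, -0.288], TCP at [0.228, -0.635, 0.249] pointing down, gripper open.
Joint ranges: [-3.07, 3.07], [-1.43, 2.12], [-1.02, 1.25], [-3.03, 1.67], [-3.05, -0], [-3.03, 3.03]. Speed limits (rad/s): [2.39, 2.39, 3.01, 3.14, 3.14, 3.14].

## Interface

Orientations are given as [roll, pitch, yaw] about the fixed x, y, z axes, in that order (R = Rz(yaw) Ry(pitch) Rx(roll)).
In Python, from station import * gives the robot as it stands. The module is installed in compiled form; this text tells all that it offers.
- The arm moves only by the tool move_arm, never from a script. Its argument "rows" is a list of rows, each an object with "delta_rot": the turn, a rotation vector about the world's x, y, z in degrees, a list of three; "delta_pos": the shift along the world's x, y, z in cm, a list of three; "hand": the finger opening in cm, from 0 to 8.76. A call has exactly 10 rows; each row shifts and turns the commanded pose from where the row before left it; what a row does not reach is not made up. A row lasts 1/10 s, in which the tool goes at most 50 mm and 8.59 degrees, less where a joint would pass 70% of its speed; a pose out of reach is approached as far as the arm can. A call is refused whole if a number of a shift passes 5 or a number of a turn 8.59, either way. A call with a gripper value outside its range is refused whole. The fingers move at their own pace and stop on an object; "force" is the grip in N (left out, the last holds). Time passes only in rows, so rows that do not move let the fingers close, or fill a call up. It gives the time, the measured TCP pose, the force and the opening at its end, in the units of the state.
- get_state(): the state, without advancing time (a new reading comes with each control period).
- grab_frame(name): name is "scene" or "side" or "wrist"; returns the picture (384x512x3 uint8, blue, green, red); there is no depth.
- camera_info(name): a dict with "camera_matrix" (3x3 intrinsics, pixels), "world_from_camera" (4x4, takes a point from camera to world coordinates); the wrist camera has in their place "T_tool_cam" (4x4, takes a point from camera to tool coordinates, whose origin is the TCP and whose axes are the flange's). Camera axes: x right, y down, z forward; pixel columns grow to the right and rows downward; lengths in m; the calibration is good to about 2 mm. A picture is of the moment at which its call begins: read the wrist's pose just before it. camera_info takes no time and is no camera call.
- job_done(): hands the job in, once; it reports no verdict.
The state is a dict: "t": time; "q": joint angles; "qd": joint speeds; "joint_efforts": joint torques, N m; "eef_pos": TCP position; "ee_rot": TCP orientation; "force": force on the tool from outside, world axes, zero at the start; "moment": the same for the moment, N m; "width": finger opening in m.
Only numpy, scipy, OpenCV 4.12 (cv2) and the standard library are available. Lean on these libraries where they do the work, as an engineer would, in place of code of your own. Each camera call takes 0.05 s, during which the arm holds its last target.

## Working session

There is one attempt and no reset: what is moved stays moved. The work goes in short steps, Python scripts to look and compute and a tool call to move; the robot and the scene stay as the last step left them, time stands still between calls to the robot, and variables do not carry over. Pictures are saved under pics/ and viewed, and the job is handed in when it is done.

Besides the shell and the picture viewer there is one more tool, called after ">>>" as name(argument=value, ...) on one line, values as JSON. move_arm: Moves the arm, as the interface text tells. Its arguments: {"type":"object","properties":{"rows":{"type":"array"},"force":{"type":"number"}},"required":["rows"]}

```bash
mkdir -p pics
python3 - <<'E'
from station import *
import cv2,numpy as np
print(get_state())
for n in ["scene","side","wrist"]:
    cv2.imwrite(f"pics/a_{n}.png",grab_frame(n)); i=camera_info(n); print(n,{k:np.round(np.array(v),4).tolist() for k,v in i.items() if not isinstance(v,str)})
E
```

```text
{'t': 0.0, 'q': array([-9.37907136e-01,  3.59369071e-01,  1.10489102e-02, -3.67140728e-04,
       -1.22410759e+00, -2.88107891e-01]), 'qd': array([-1.69092402e-03, -1.41779562e-03,  6.71352102e-05,  8.52917869e-04,
       -1.42137670e-03,  1.78261856e-04]), 'joint_efforts': array([-5.69922977e-04, -5.82708621e+01,  2.93047339e+01,  6.99706480e+00,
        6.75002040e-03, -1.70778249e-04]), 'eef_pos': array([ 0.227971  , -0.63484325,  0.24762679]), 'ee_rot': array([ 3.13993040e+00, -1.32687307e-04, -2.79693627e+00]), 'force': array([-0.38020822, -0.49748045, -0.52044079]), 'moment': array([-0.00998644,  0.01903262, -0.01540425]), 'width': 0.08778034499575478}
scene {'camera_matrix': [[493.09, 0.0, 256.5925], [0.0, 493.09, 195.383], [0.0, 0.0, 1.0]], 'world_from_camera': [[0.0947, 0.7922, -0.6029, 1.1539], [0.9955, -0.0761, 0.0564, -0.1061], [-0.0012, -0.6055, -0.7958, 0.8584], [0.0, 0.0, 0.0, 1.0]]}
side {'camera_matrix': [[409.3823, 0.0, 251.5296], [0.0, 409.3823, 192.8791], [0.0, 0.0, 1.0]], 'world_from_camera': [[-0.9716, -0.1768, 0.1573, 0.4507], [-0.2366, 0.7305, -0.6406, 0.5406], [-0.0016, -0.6596, -0.7516, 0.76], [0.0, 0.0, 0.0, 1.0]]}
wrist {'camera_matrix': [[267.2106, 0.0, 257.4685], [0.0, 267.2106, 189.0785], [0.0, 0.0, 1.0]], 'T_tool_cam': [[0.0001, -0.9586, -0.2846, 0.0774], [1.0, -0.0001, 0.0006, -0.0012], [-0.0006, -0.2846, 0.9586, -0.1362], [0.0, 0.0, 0.0, 1.0]]}
```

View pics/a_scene.png

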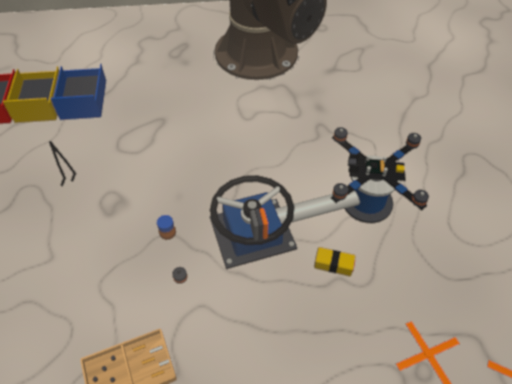

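View pics/a_side.png

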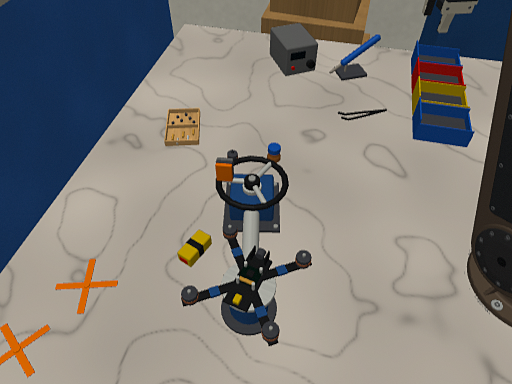

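View pics/a_wrist.png

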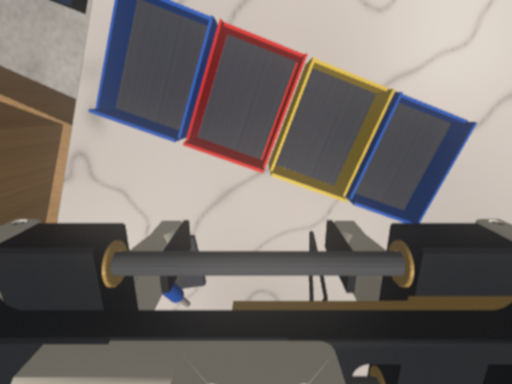

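Run:
```python
import cv2
a=cv2.imread("pics/a_scene.png")[160:280,190:350]; cv2.imwrite("pics/b1.png",cv2.resize(a,None,fx=5,fy=5,interpolation=cv2.INTER_CUBIC))
a=cv2.imread("pics/a_side.png")[135:255,195:315]; cv2.imwrite("pics/b2.png",cv2.resize(a,None,fx=5,fy=5,interpolation=cv2.INTER_CUBIC))
```

```text
(no output)
```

View pics/b1.png

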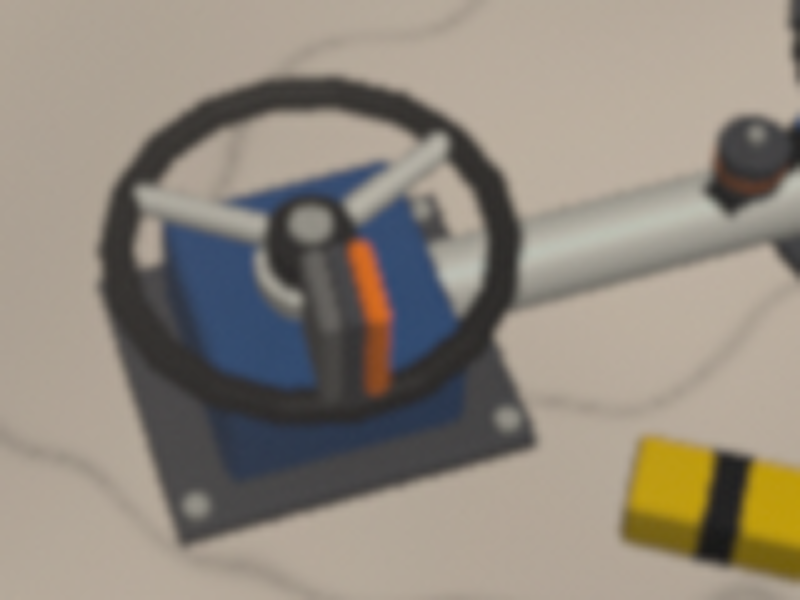

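View pics/b2.png

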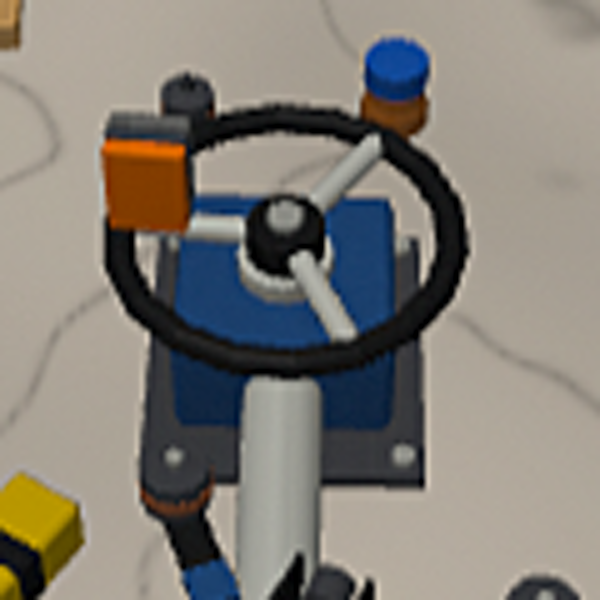

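```bash
cat > h.py <<'E'
from station import *
import cv2,numpy as np
def bp(n,uv,z):
    i=camera_info(n);K=np.array(i["camera_matrix"]);T=np.array(i["world_from_camera"])
    d=T[:3,:3]@np.linalg.solve(K,[uv[0],uv[1],1]);return T[:3,3]+d*(z-T[2,3])/d[2]
def pj(n,P):
    i=camera_info(n);K=np.array(i["camera_matrix"]);T=np.array(i["world_from_camera"])
    P=np.atleast_2d(P);p=(P-T[:3,3])@T[:3,:3]@K.T;return p[:,:2]/p[:,2:]
def model(c,phi):  # phi: world azimuth of spoke; orange side y = left of outward (z up)
    e=np.array([np.cos(phi),np.sin(phi)]);f=np.array([-e[1],e[0]])
    L=[]
    for z in(.096,.146):
        L.append([[*(c+e*a+f*b),z] for a,b in((.042,-.013),(.078,-.013),(.078,.013),(.042,.013))])
    t=np.linspace(0,2*np.pi,60)
    rim=np.c_[c[0]+.082*np.cos(t),c[1]+.082*np.sin(t),0*t+.09]
    return np.array(L),rim
def draw(img,n,c,phi,s=5,o=(0,0),sz=(160,120)):
    im=cv2.resize(img[o[1]:o[1]+sz[1],o[0]:o[0]+sz[0]],None,fx=s,fy=s,interpolation=cv2.INTER_CUBIC)
    L,rim=model(c,phi)
    f=lambda P:np.int32(np.round((pj(n,P)-o+.5)*s-.5))
    cv2.polylines(im,[f(L[0])],True,(255,255,0),1);cv2.polylines(im,[f(L[1])],True,(0,255,0),1);cv2.polylines(im,[f(rim)],True,(0,0,255),1)
    hb=f([[*c,.1]])[0];cv2.circle(im,tuple(int(v) for v in hb),3,(255,0,255),-1)
    return im
E
python3 - <<'E'
from h import *
print(bp("scene",(190+312/5,160+222/5),.102),bp("side",(195+286/5,135+215/5),.102))
for p in((305,250),(365,240),(390,318),(322,330)): print("S",bp("scene",(190+p[0]/5,160+p[1]/5),.146))
for p in((104,140),(188,140),(190,118),(108,115)): print("D",bp("side",(195+p[0]/5,135+p[1]/5),.146))
# tube base: cradle top view
for n,uv in(("scene",(378,180)),("side",(250,280))): print(n,bp(n,uv,.1))
print("motor",bp("scene",(180,271),.034),"batt",bp("scene",(335,258),.032),"jar",bp("scene",(165,220),.045))
# circle fit frame: motors tops
E
```

```text
[ 0.60147444 -0.06242538  0.102     ] [ 0.59731998 -0.0631276   0.102     ]
S [ 0.64564182 -0.06854223  0.146     ]
S [ 0.64332325 -0.04688508  0.146     ]
S [ 0.67743071 -0.04165601  0.146     ]
S [ 0.68016057 -0.06566937  0.146     ]
D [ 0.67332419 -0.04722925  0.146     ]
D [ 0.63849706 -0.05565253  0.146     ]
D [ 0.64124749 -0.06884946  0.146     ]
D [ 0.67613329 -0.06232563  0.146     ]
scene [0.56415788 0.19048197 0.1       ]
side [0.54193354 0.18222387 0.1       ]
motor [ 0.69350078 -0.2080346   0.034     ] batt [0.69254642 0.08806418 0.032     ] jar [ 0.58163395 -0.23638838  0.045     ]
```

>>> move_arm(rows=[{"delta_pos": [2.1,3.1,0],"delta_rot": [0,0,3.8],"hand": 0},{"delta_pos": [2.1,3.1,0],"delta_rot": [0,0,3.8],"hand": 0},{"delta_pos": [2.1,3.1,0],"delta_rot": [0,0,3.8],"hand": 0},{"delta_pos": [2.1,3.1,0],"delta_rot": [0,0,3.8],"hand": 0},{"delta_pos": [2.1,3.1,0],"delta_rot": [0,0,3.8],"hand": 0},{"delta_pos": [2.1,3.1,0],"delta_rot": [0,0,3.8],"hand": 0},{"delta_pos": [2.1,3.1,0],"delta_rot": [0,0,3.8],"hand": 0},{"delta_pos": [2.1,3.1,0],"delta_rot": [0,0,3.8],"hand": 0},{"delta_pos": [2.1,3.1,0],"delta_rot": [0,0,3.8],"hand": 0},{"delta_pos": [2.1,3.1,0],"delta_rot": [0,0,3.8],"hand": 0}], force=10)

```text
t: 1.15
eef_pos: [0.4386, -0.3238, 0.2485]
ee_rot: [3.141, 0.0, -2.131]
force: [1.0, -0.3, 0.3]
width: 0.0133
```

Run:
```python
from h import *
c=np.array([.5995,-.063])
for n,o,sz in(("scene",(190,160),(160,120)),("side",(195,135),(120,120))):
    im=cv2.imread(f"pics/a_{n}.png"); cv2.imwrite(f"pics/c_{n}.png",draw(im,n,c,np.radians(6.5),5,o,sz))
s=get_state();print(s["q"],s["ee_rot"],s["eef_pos"],s["width"])
```

```text
[-2.76484402e-01  1.45597656e-01 -2.75399471e-01 -9.25688826e-05
 -1.14991268e+00 -2.83523695e-01] [ 3.14146007e+00  4.93686206e-05 -2.13084225e+00] [ 0.43862292 -0.32380074  0.24851775] 0.013257684192892423
```

View pics/c_scene.png

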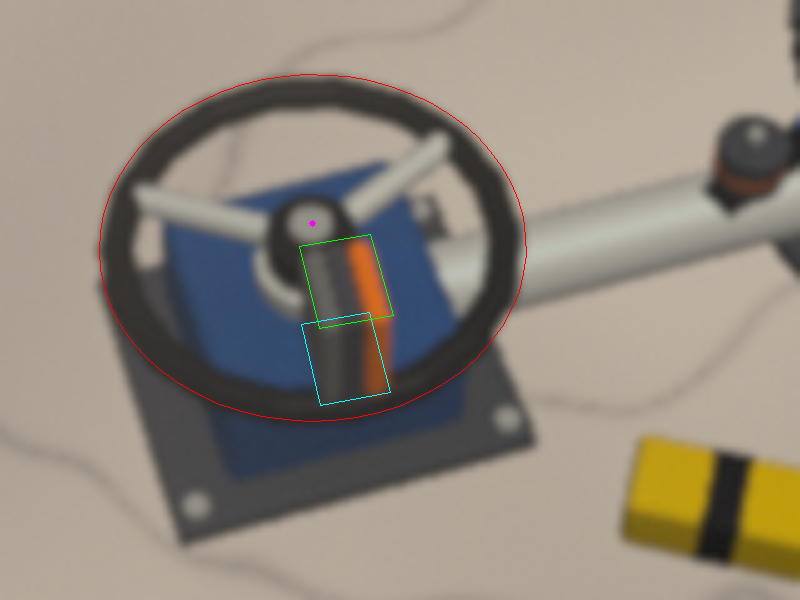

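View pics/c_side.png

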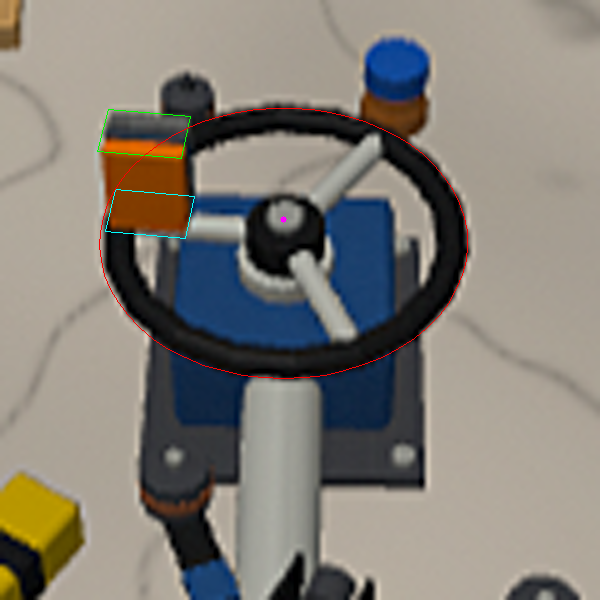

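>>> move_arm(rows=[{"delta_pos": [2.7,3.8,0],"delta_rot": [0,0,4.6],"hand": 0},{"delta_pos": [2.7,3.8,0],"delta_rot": [0,0,4.6],"hand": 0},{"delta_pos": [2.7,3.8,0],"delta_rot": [0,0,4.6],"hand": 0},{"delta_pos": [2.7,3.8,0],"delta_rot": [0,0,4.6],"hand": 0},{"delta_pos": [2.7,3.8,0],"delta_rot": [0,0,4.6],"hand": 0},{"delta_pos": [2.7,3.8,0],"delta_rot": [0,0,4.6],"hand": 0},{"delta_pos": [2.7,3.8,0],"delta_rot": [0,0,4.6],"hand": 0},{"delta_pos": [2.7,3.8,0],"delta_rot": [0,0,4.6],"hand": 0},{"delta_pos": [0,0,0],"delta_rot": [0,0,0],"hand": 0},{"delta_pos": [0,0,0],"delta_rot": [0,0,0],"hand": 0}])

```text
t: 2.15
eef_pos: [0.6542, -0.0201, 0.2475]
ee_rot: [3.14, -0.0, -1.49]
force: [-0.9, -0.4, -0.0]
width: 0.0006
```

Run:
```python
from h import *
s=get_state();print(s["q"],s["ee_rot"],s["eef_pos"],s["width"],s["force"])
cv2.imwrite("pics/d_wrist.png",grab_frame("wrist"))
```

```text
[ 2.66623831e-01  3.26961411e-01 -3.69115074e-02 -1.58305011e-04
 -1.20871910e+00 -1.85534908e-01] [ 3.13980048e+00 -1.85855055e-04 -1.48976344e+00] [ 0.65421829 -0.02008615  0.24746651] 0.0006076541746694653 [-0.92280451 -0.39918975 -0.00670912]
```

View pics/d_wrist.png

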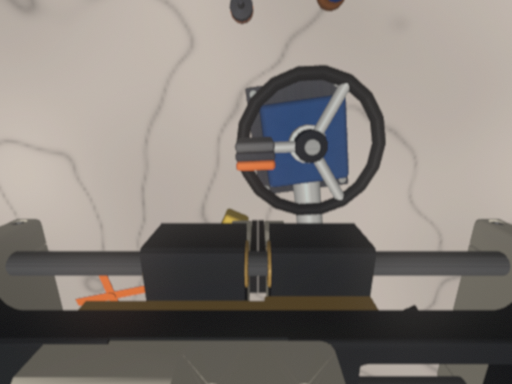

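```bash
cat >> h.py <<'E'
from scipy.spatial.transform import Rotation as Ro
def bpw(pos,rot,uv,z):
    i=camera_info("wrist");K=np.array(i["camera_matrix"]);T=np.eye(4);T[:3,:3]=Ro.from_euler("xyz",rot).as_matrix();T[:3,3]=pos;T=T@np.array(i["T_tool_cam"])
    d=T[:3,:3]@np.linalg.solve(K,[uv[0],uv[1],1]);return T[:3,3]+d*(z-T[2,3])/d[2]
E
python3 - <<'E'
from h import *
im=cv2.imread("pics/d_wrist.png")[55:225,220:400];cv2.imwrite("pics/d2.png",cv2.resize(im,None,fx=3.5,fy=3.5,interpolation=cv2.INTER_CUBIC))
p=[.6542,-.0201,.2475];r=[3.1398,-.0002,-1.4898]
print(bpw(p,r,(312.5,146.5),.102))
E
```

```text
[ 0.59956123 -0.06577352  0.102     ]
```

View pics/d2.png

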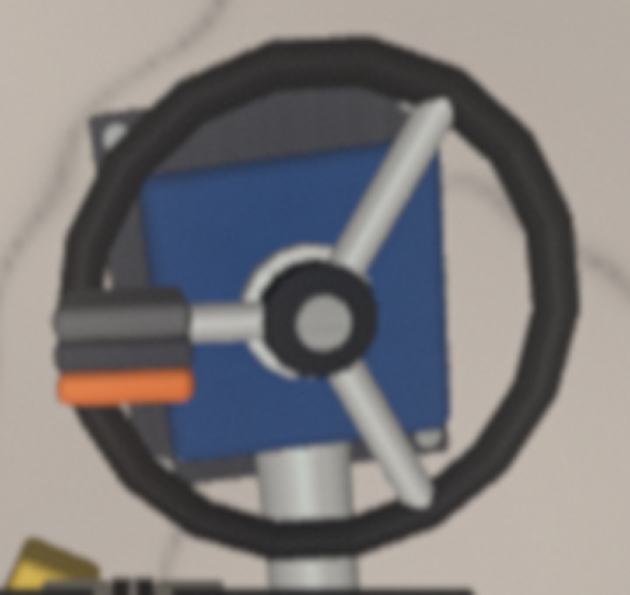

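>>> move_arm(rows=[{"delta_pos": [0,0,0],"delta_rot": [0,0,8.5],"hand": 0},{"delta_pos": [0,0,0],"delta_rot": [0,0,8.5],"hand": 0},{"delta_pos": [0,0,0],"delta_rot": [0,0,8.5],"hand": 0},{"delta_pos": [0,0,0],"delta_rot": [0,0,8.5],"hand": 0},{"delta_pos": [0,0,0],"delta_rot": [0,0,8.5],"hand": 0},{"delta_pos": [0,0,0],"delta_rot": [0,0,8.5],"hand": 0},{"delta_pos": [0,0,0],"delta_rot": [0,0,8.5],"hand": 0},{"delta_pos": [0,0,0],"delta_rot": [0,0,8.5],"hand": 0},{"delta_pos": [0,0,0],"delta_rot": [0,0,8.5],"hand": 0},{"delta_pos": [0,0,0],"delta_rot": [0,0,8.5],"hand": 0}])

```text
t: 3.2
eef_pos: [0.6534, -0.0227, 0.249]
ee_rot: [-3.142, -0.0, -0.004]
force: [0.4, 0.0, 0.1]
width: 0.0004
```

>>> move_arm(rows=[{"delta_pos": [0,0,-0.5],"delta_rot": [0,0,8.5],"hand": 0},{"delta_pos": [0,0,-0.5],"delta_rot": [0,0,8.5],"hand": 0},{"delta_pos": [0,0,-0.5],"delta_rot": [0,0,8.5],"hand": 0},{"delta_pos": [0,0,-0.5],"delta_rot": [0,0,8.5],"hand": 0},{"delta_pos": [0,0,-0.5],"delta_rot": [0,0,8.5],"hand": 0},{"delta_pos": [0,0,-0.5],"delta_rot": [0,0,8.5],"hand": 0},{"delta_pos": [0,0,-0.5],"delta_rot": [0,0,8.5],"hand": 0},{"delta_pos": [0,0,-0.5],"delta_rot": [0,0,8.5],"hand": 0},{"delta_pos": [0,0,-0.5],"delta_rot": [0,0,8.5],"hand": 0},{"delta_pos": [0,0,-0.5],"delta_rot": [0,0,8.5],"hand": 0}])

```text
t: 4.2
eef_pos: [0.6534, -0.0227, 0.1988]
ee_rot: [3.141, -0.0, 1.48]
force: [-1.1, -0.2, 0.7]
width: 0.0003
```

>>> move_arm(rows=[{"delta_pos": [0,0,0],"delta_rot": [0,0,8.5],"hand": 0},{"delta_pos": [0,0,0],"delta_rot": [0,0,1.9],"hand": 0},{"delta_pos": [0.1,0,-1],"delta_rot": [0,0,0],"hand": 0},{"delta_pos": [0.1,0,-1],"delta_rot": [0,0,0],"hand": 0},{"delta_pos": [0,0,-1],"delta_rot": [0,0,0],"hand": 0},{"delta_pos": [0,0,-1],"delta_rot": [0,0,0],"hand": 0},{"delta_pos": [0,0,-1],"delta_rot": [0,0,0],"hand": 0},{"delta_pos": [0,0,-1],"delta_rot": [0,0,0],"hand": 0},{"delta_pos": [0,0,0],"delta_rot": [0,0,0],"hand": 0},{"delta_pos": [0,0,0],"delta_rot": [0,0,0],"hand": 0}])

```text
t: 5.2
eef_pos: [0.6561, -0.0213, 0.1383]
ee_rot: [-3.141, 0.0, 1.657]
force: [-0.1, 0.1, -0.4]
width: 0.0004
```

Run:
```python
from h import *
s=get_state();print(s["t"],s["q"],np.degrees(s["ee_rot"]),s["eef_pos"],s["force"])
a=grab_frame("side")[100:290,160:350];b=grab_frame("scene")[130:300,160:360]
cv2.imwrite("pics/e.png",np.hstack([cv2.resize(a,(400,400)),cv2.resize(b,(400,400))]))
```

```text
5.2 [ 2.64184507e-01  4.12571058e-01 -1.71413088e-01  2.08842919e-04
 -9.87346278e-01  2.96392453e+00] [-1.79971644e+02  1.52340640e-02  9.49636219e+01] [ 0.65613948 -0.02126735  0.13830712] [-0.12751632  0.05897096 -0.36744588]
```

View pics/e.png

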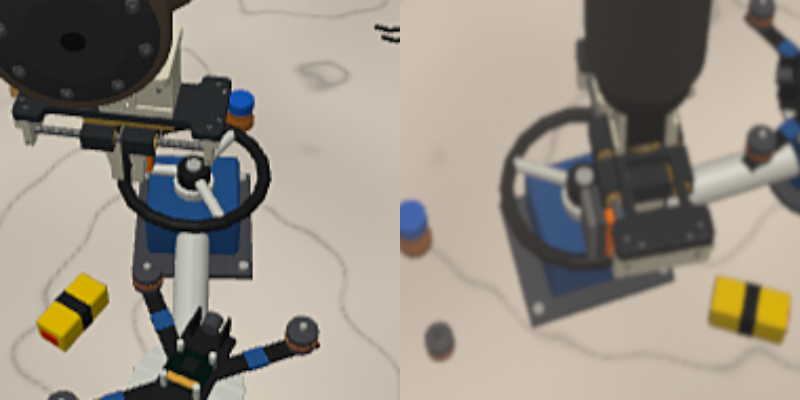

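```bash
cat > plan.py <<'E'
import numpy as np,sys,json
# usage: x y th0(handle deg at first target) step n
def plan(x,y,ths,c=(.5995,-.0645),d=.0225,r=.06):
    out=[];x*=100;y*=100
    for t in ths:
        t=np.radians(t);P=np.array(c)*100+100*(r*np.array([np.cos(t),np.sin(t)])+d*np.array([-np.sin(t),np.cos(t)]))
        dx,dy=round(P[0]-x,2),round(P[1]-y,2);x+=dx;y+=dy;out.append((dx,dy))
    return out,x/100,y/100
E
python3 - <<'E'
from plan import *
x,y=.6561,-.0363
th=5.5
for k in range(7):
    n=7 if k==0 else 10
    ths=[th-4*(i+1) for i in range(n)];th=ths[-1]
    o,x,y=plan(x,y,ths);print(k,th,o,round(x,4),round(y,4))
E
```

```text
0 -22.5 [(np.float64(0.28), np.float64(-0.41)), (np.float64(0.15), np.float64(-0.42)), (np.float64(0.13), np.float64(-0.43)), (np.float64(0.09), np.float64(-0.44)), (np.float64(0.06), np.float64(-0.44)), (np.float64(0.03), np.float64(-0.45)), (np.float64(0.0), np.float64(-0.45))] 0.6635 -0.0667
1 -62.5 [(np.float64(-0.03), np.float64(-0.44)), (np.float64(-0.06), np.float64(-0.45)), (np.float64(-0.09), np.float64(-0.43)), (np.float64(-0.12), np.float64(-0.43)), (np.float64(-0.16), np.float64(-0.42)), (np.float64(-0.18), np.float64(-0.41)), (np.float64(-0.21), np.float64(-0.4)), (np.float64(-0.23), np.float64(-0.38)), (np.float64(-0.27), np.float64(-0.36)), (np.float64(-0.28), np.float64(-0.34))] 0.6472 -0.1073
2 -102.5 [(np.float64(-0.31), np.float64(-0.33)), (np.float64(-0.34), np.float64(-0.29)), (np.float64(-0.35), np.float64(-0.28)), (np.float64(-0.37), np.float64(-0.25)), (np.float64(-0.39), np.float64(-0.22)), (np.float64(-0.4), np.float64(-0.2)), (np.float64(-0.41), np.float64(-0.17)), (np.float64(-0.43), np.float64(-0.14)), (np.float64(-0.43), np.float64(-0.11)), (np.float64(-
[... 980 characters left out ...]
float64(0.44)), (np.float64(-0.03), np.float64(0.45)), (np.float64(-0.0), np.float64(0.45)), (np.float64(0.03), np.float64(0.44)), (np.float64(0.06), np.float64(0.45)), (np.float64(0.09), np.float64(0.43)), (np.float64(0.12), np.float64(0.43)), (np.float64(0.16), np.float64(0.42))] 0.5401 -0.0406
6 -262.5 [(np.float64(0.18), np.float64(0.41)), (np.float64(0.21), np.float64(0.4)), (np.float64(0.23), np.float64(0.38)), (np.float64(0.27), np.float64(0.36)), (np.float64(0.28), np.float64(0.34)), (np.float64(0.31), np.float64(0.33)), (np.float64(0.34), np.float64(0.29)), (np.float64(0.35), np.float64(0.28)), (np.float64(0.37), np.float64(0.25)), (np.float64(0.39), np.float64(0.22))] 0.5694 -0.008
```

>>> move_arm(rows=[{"delta_pos": [0,-0.5,0],"delta_rot": [0,0,0],"hand": 0},{"delta_pos": [0,-0.5,0],"delta_rot": [0,0,0],"hand": 0},{"delta_pos": [0.1,-0.5,0],"delta_rot": [0,0,0],"hand": 0},{"delta_pos": [0.18,-0.41,0],"delta_rot": [0,0,-4],"hand": 0},{"delta_pos": [0.15,-0.42,0],"delta_rot": [0,0,-4],"hand": 0},{"delta_pos": [0.13,-0.43,0],"delta_rot": [0,0,-4],"hand": 0},{"delta_pos": [0.09,-0.44,0],"delta_rot": [0,0,-4],"hand": 0},{"delta_pos": [0.06,-0.44,0],"delta_rot": [0,0,-4],"hand": 0},{"delta_pos": [0.03,-0.45,0],"delta_rot": [0,0,-4],"hand": 0},{"delta_pos": [0,-0.45,0],"delta_rot": [0,0,-4],"hand": 0}])

```text
t: 6.3
eef_pos: [0.6639, -0.0668, 0.139]
ee_rot: [3.141, -0.001, 1.165]
force: [0.3, 2.7, 1.5]
width: 0.0004
```

Run:
```python
from h import *
s=get_state();print(s["t"],s["q"],np.degrees(s["ee_rot"]),s["eef_pos"],s["force"])
a=grab_frame("side")[100:290,160:350];b=grab_frame("scene")[130:300,160:360]
cv2.imwrite("pics/f.png",np.hstack([cv2.resize(a,(400,400)),cv2.resize(b,(400,400))]))
```

```text
6.3 [ 1.91069595e-01  4.27083590e-01 -1.45682629e-01 -5.24819952e-04
 -9.96942298e-01  2.54550840e+00] [ 1.79962612e+02 -5.59014005e-02  6.67780770e+01] [ 0.66390168 -0.06677729  0.13898539] [0.29045642 2.68448394 1.51771055]
```

View pics/f.png

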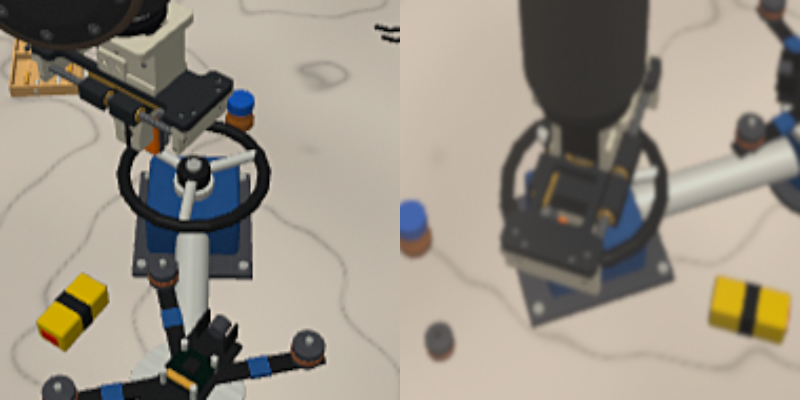

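>>> move_arm(rows=[{"delta_pos": [-0.03,-0.44,0],"delta_rot": [0,0,-4],"hand": 0},{"delta_pos": [-0.06,-0.45,0],"delta_rot": [0,0,-4],"hand": 0},{"delta_pos": [-0.09,-0.43,0],"delta_rot": [0,0,-4],"hand": 0},{"delta_pos": [-0.12,-0.43,0],"delta_rot": [0,0,-4],"hand": 0},{"delta_pos": [-0.16,-0.42,0],"delta_rot": [0,0,-4],"hand": 0},{"delta_pos": [-0.18,-0.41,0],"delta_rot": [0,0,-4],"hand": 0},{"delta_pos": [-0.21,-0.4,0],"delta_rot": [0,0,-4],"hand": 0},{"delta_pos": [-0.23,-0.38,0],"delta_rot": [0,0,-4],"hand": 0},{"delta_pos": [-0.27,-0.36,0],"delta_rot": [0,0,-4],"hand": 0},{"delta_pos": [-0.28,-0.34,0],"delta_rot": [0,0,-4],"hand": 0}])

```text
t: 7.4
eef_pos: [0.6477, -0.1071, 0.1387]
ee_rot: [3.141, -0.001, 0.47]
force: [1.3, 2.9, -0.4]
width: 0.0006
```

>>> move_arm(rows=[{"delta_pos": [-0.31,-0.33,0],"delta_rot": [0,0,-4],"hand": 0},{"delta_pos": [-0.34,-0.29,0],"delta_rot": [0,0,-4],"hand": 0},{"delta_pos": [-0.35,-0.28,0],"delta_rot": [0,0,-4],"hand": 0},{"delta_pos": [-0.37,-0.25,0],"delta_rot": [0,0,-4],"hand": 0},{"delta_pos": [-0.39,-0.22,0],"delta_rot": [0,0,-4],"hand": 0},{"delta_pos": [-0.4,-0.2,0],"delta_rot": [0,0,-4],"hand": 0},{"delta_pos": [-0.41,-0.17,0],"delta_rot": [0,0,-4],"hand": 0},{"delta_pos": [-0.43,-0.14,0],"delta_rot": [0,0,-4],"hand": 0},{"delta_pos": [-0.43,-0.11,0],"delta_rot": [0,0,-4],"hand": 0},{"delta_pos": [-0.44,-0.07,0],"delta_rot": [0,0,-4],"hand": 0}])

```text
t: 8.4
eef_pos: [0.6093, -0.128, 0.1388]
ee_rot: [-3.141, -0.002, -0.228]
force: [2.6, 1.1, -2.0]
width: 0.0003
```

Run:
```python
from h import *
s=get_state();print(s["t"],s["q"],np.degrees(s["ee_rot"]),s["eef_pos"],s["force"])
a=grab_frame("side")[100:290,160:350];b=grab_frame("scene")[130:300,160:360]
cv2.imwrite("pics/g.png",np.hstack([cv2.resize(a,(400,400)),cv2.resize(b,(400,400))]))
```

```text
8.4 [ 1.06273275e-01  3.60916102e-01 -2.52338835e-01  2.95038652e-04
 -9.55632586e-01  1.23614875e+00] [-1.79977138e+02 -1.07838661e-01 -1.30751630e+01] [ 0.60929095 -0.12797826  0.1388303 ] [ 2.57202856  1.14237987 -1.97466897]
```

View pics/g.png

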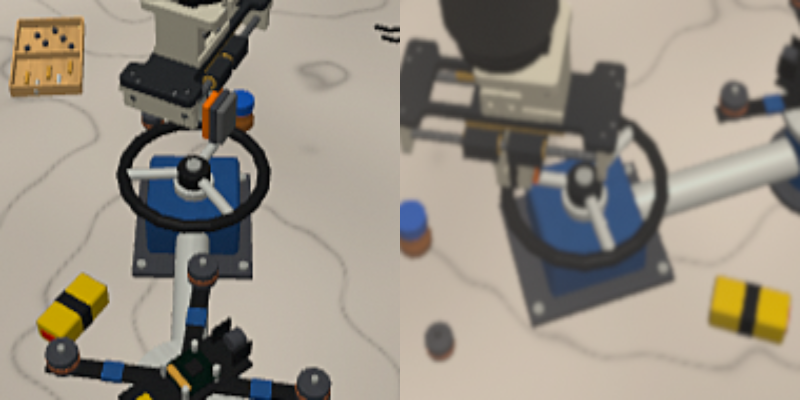

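>>> move_arm(rows=[{"delta_pos": [-0.45,-0.05,0],"delta_rot": [0,0,-4],"hand": 0},{"delta_pos": [-0.44,-0.02,0],"delta_rot": [0,0,-4],"hand": 0},{"delta_pos": [-0.45,0.02,0],"delta_rot": [0,0,-4],"hand": 0},{"delta_pos": [-0.45,0.04,0],"delta_rot": [0,0,-4],"hand": 0},{"delta_pos": [-0.44,0.08,0],"delta_rot": [0,0,-4],"hand": 0},{"delta_pos": [-0.43,0.11,0],"delta_rot": [0,0,-4],"hand": 0},{"delta_pos": [-0.43,0.14,0],"delta_rot": [0,0,-4],"hand": 0},{"delta_pos": [-0.41,0.16,0],"delta_rot": [0,0,-4],"hand": 0},{"delta_pos": [-0.4,0.2,0],"delta_rot": [0,0,-4],"hand": 0},{"delta_pos": [-0.39,0.22,0],"delta_rot": [0,0,-4],"hand": 0}])

```text
t: 9.5
eef_pos: [0.5662, -0.1192, 0.1388]
ee_rot: [-3.141, -0.001, -0.925]
force: [2.8, -1.0, -1.4]
width: 0.0009
```

>>> move_arm(rows=[{"delta_pos": [-0.37,0.25,0],"delta_rot": [0,0,-4],"hand": 0},{"delta_pos": [-0.35,0.28,0],"delta_rot": [0,0,-4],"hand": 0},{"delta_pos": [-0.34,0.3,0],"delta_rot": [0,0,-4],"hand": 0},{"delta_pos": [-0.31,0.32,0],"delta_rot": [0,0,-4],"hand": 0},{"delta_pos": [-0.29,0.34,0],"delta_rot": [0,0,-4],"hand": 0},{"delta_pos": [-0.26,0.36,0],"delta_rot": [0,0,-4],"hand": 0},{"delta_pos": [-0.24,0.38,0],"delta_rot": [0,0,-4],"hand": 0},{"delta_pos": [-0.21,0.4,0],"delta_rot": [0,0,-4],"hand": 0},{"delta_pos": [-0.18,0.4,0],"delta_rot": [0,0,-4],"hand": 0},{"delta_pos": [-0.15,0.42,0],"delta_rot": [0,0,-4],"hand": 0}])

```text
t: 10.5
eef_pos: [0.5388, -0.0848, 0.1388]
ee_rot: [-3.141, -0.001, -1.623]
force: [1.4, -2.0, -0.0]
width: 0.0005
```

Run:
```python
from h import *
s=get_state();print(s["t"],s["q"],np.degrees(s["ee_rot"]),s["eef_pos"],s["force"])
a=grab_frame("side")[100:290,160:350];b=grab_frame("scene")[130:300,160:360]
cv2.imwrite("pics/i.png",np.hstack([cv2.resize(a,(400,400)),cv2.resize(b,(400,400))]))
```

```text
10.5 [ 0.20379027  0.24629258 -0.42275714  0.00106991 -0.90179243 -0.25670151] [-1.79990346e+02 -4.71804281e-02 -9.29935745e+01] [ 0.53875501 -0.08481927  0.13882194] [ 1.39155277 -1.963486   -0.014803  ]
```

View pics/i.png

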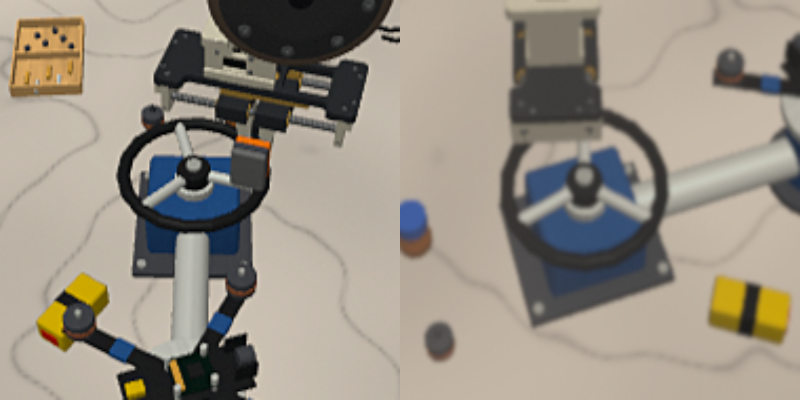

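>>> move_arm(rows=[{"delta_pos": [-0.13,0.43,0],"delta_rot": [0,0,-4],"hand": 0},{"delta_pos": [-0.09,0.44,0],"delta_rot": [0,0,-4],"hand": 0},{"delta_pos": [-0.06,0.44,0],"delta_rot": [0,0,-4],"hand": 0},{"delta_pos": [-0.03,0.45,0],"delta_rot": [0,0,-4],"hand": 0},{"delta_pos": [0,0.45,0],"delta_rot": [0,0,-4],"hand": 0},{"delta_pos": [0.03,0.44,0],"delta_rot": [0,0,-4],"hand": 0},{"delta_pos": [0.06,0.45,0],"delta_rot": [0,0,-4],"hand": 0},{"delta_pos": [0.09,0.43,0],"delta_rot": [0,0,-4],"hand": 0},{"delta_pos": [0.12,0.43,0],"delta_rot": [0,0,-4],"hand": 0},{"delta_pos": [0.16,0.42,0],"delta_rot": [0,0,-4],"hand": 0}])

```text
t: 11.6
eef_pos: [0.5396, -0.0409, 0.1385]
ee_rot: [3.141, -0.001, -2.32]
force: [-1.3, -1.6, 0.9]
width: 0.0003
```

>>> move_arm(rows=[{"delta_pos": [0.18,0.41,0],"delta_rot": [0,0,-4],"hand": 0},{"delta_pos": [0.21,0.4,0],"delta_rot": [0,0,-4],"hand": 0},{"delta_pos": [0.23,0.38,0],"delta_rot": [0,0,-4],"hand": 0},{"delta_pos": [0.27,0.36,0],"delta_rot": [0,0,-4],"hand": 0},{"delta_pos": [0.28,0.34,0],"delta_rot": [0,0,-4],"hand": 0},{"delta_pos": [0.31,0.33,0],"delta_rot": [0,0,-4],"hand": 0},{"delta_pos": [0.34,0.29,0],"delta_rot": [0,0,-4],"hand": 0},{"delta_pos": [0.35,0.28,0],"delta_rot": [0,0,-4],"hand": 0},{"delta_pos": [0.37,0.25,0],"delta_rot": [0,0,-4],"hand": 0},{"delta_pos": [0.39,0.22,0],"delta_rot": [0,0,-4],"hand": 0}])

```text
t: 12.6
eef_pos: [0.5687, -0.008, 0.1382]
ee_rot: [3.141, -0.002, -3.019]
force: [-2.2, 0.6, 1.3]
width: 0.0004
```

Run:
```python
from h import *
s=get_state();print(s["t"],s["q"],np.degrees(s["ee_rot"]),s["eef_pos"],s["force"])
a=grab_frame("side")[100:290,160:350];b=grab_frame("scene")[130:300,160:360]
cv2.imwrite("pics/j.png",np.hstack([cv2.resize(a,(400,400)),cv2.resize(b,(400,400))]))
```

```text
12.6 [ 3.29455635e-01  2.83568674e-01 -3.70306796e-01 -6.69704942e-04
 -9.18817386e-01 -1.77676920e+00] [ 1.79992412e+02 -1.12601259e-01 -1.72948263e+02] [ 0.56872813 -0.00804355  0.13823909] [-2.20186194  0.5949369   1.31734679]
```

View pics/j.png

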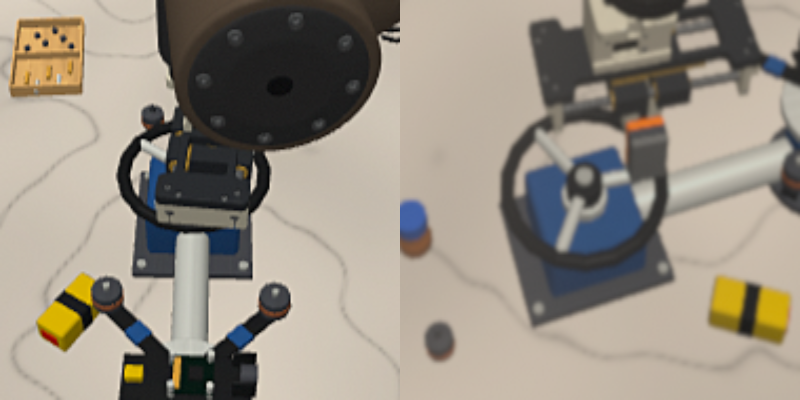

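>>> move_arm(rows=[{"delta_pos": [-1,-0.1,0],"delta_rot": [0,0,0],"hand": 0},{"delta_pos": [-1,-0.1,0],"delta_rot": [0,0,0],"hand": 0},{"delta_pos": [-0.7,-0.1,0],"delta_rot": [0,0,8.5],"hand": 0},{"delta_pos": [0,0,0],"delta_rot": [0,0,8.5],"hand": 0},{"delta_pos": [0,0,0],"delta_rot": [0,0,8.5],"hand": 0},{"delta_pos": [0,0,0],"delta_rot": [0,0,8.5],"hand": 0},{"delta_pos": [0,0,0],"delta_rot": [0,0,8.5],"hand": 0},{"delta_pos": [0,0,0],"delta_rot": [0,0,8.5],"hand": 0},{"delta_pos": [0,0,0],"delta_rot": [0,0,8.5],"hand": 0},{"delta_pos": [0,0,0],"delta_rot": [0,0,8.5],"hand": 0}])

```text
t: 13.7
eef_pos: [0.5415, -0.0112, 0.1388]
ee_rot: [-3.141, 0.0, -1.825]
force: [1.0, -0.7, 0.7]
width: 0.0003
```

>>> move_arm(rows=[{"delta_pos": [0,0,0],"delta_rot": [0,0,8.5],"hand": 0},{"delta_pos": [0,0,0],"delta_rot": [0,0,8.5],"hand": 0},{"delta_pos": [0,0,0],"delta_rot": [0,0,8.5],"hand": 0},{"delta_pos": [0,0,0],"delta_rot": [0,0,8.5],"hand": 0},{"delta_pos": [0,0,0],"delta_rot": [0,0,8.5],"hand": 0},{"delta_pos": [0,0,0],"delta_rot": [0,0,8.5],"hand": 0},{"delta_pos": [0,0,0],"delta_rot": [0,0,8.5],"hand": 0},{"delta_pos": [0,0,0],"delta_rot": [0,0,8.5],"hand": 0},{"delta_pos": [0,0,0],"delta_rot": [0,0,8.5],"hand": 0},{"delta_pos": [0,0,0],"delta_rot": [0,0,8.5],"hand": 0}])

```text
t: 14.7
eef_pos: [0.5415, -0.0112, 0.1388]
ee_rot: [-3.141, -0.0, -0.342]
force: [0.4, -0.2, 0.2]
width: 0.0005
```

>>> move_arm(rows=[{"delta_pos": [0,0,0],"delta_rot": [0,0,8.5],"hand": 0},{"delta_pos": [0,0,0],"delta_rot": [0,0,8.5],"hand": 0},{"delta_pos": [0,0,0],"delta_rot": [0,0,8.5],"hand": 0},{"delta_pos": [0,0,0],"delta_rot": [0,0,2],"hand": 0},{"delta_pos": [0.8,0.1,0],"delta_rot": [0,0,0],"hand": 0},{"delta_pos": [0.8,0.1,0],"delta_rot": [0,0,0],"hand": 0},{"delta_pos": [0.4,0.1,0],"delta_rot": [0,0,0],"hand": 0},{"delta_pos": [0.3,0,0],"delta_rot": [0,0,0],"hand": 0},{"delta_pos": [0,0,0],"delta_rot": [0,0,0],"hand": 0},{"delta_pos": [0,0,0],"delta_rot": [0,0,0],"hand": 0}])

```text
t: 15.7
eef_pos: [0.5653, -0.008, 0.1383]
ee_rot: [3.142, 0.001, 0.13]
force: [-0.2, -0.0, 0.2]
width: 0.0002
```

Run:
```python
from h import *
from plan import plan
s=get_state();print(s["t"],s["q"],np.degrees(s["ee_rot"]),s["eef_pos"],s["force"])
a=grab_frame("side")[100:290,160:350];b=grab_frame("scene")[130:300,160:360]
cv2.imwrite("pics/k.png",np.hstack([cv2.resize(a,(400,400)),cv2.resize(b,(400,400))]))
x,y=s["eef_pos"][:2];th=-262.5
for n,st in((10,4),(10,3.5),(10,2)):
    ths=[th-st*(i+1) for i in range(n)];th=ths[-1]
    o,x,y=plan(x,y,ths);print(th,[tuple(map(float,q)) for q in o],round(x,4),round(y,4))
```

```text
15.7 [ 3.31867526e-01  2.77507386e-01 -3.79140468e-01 -1.16624782e-04
 -9.14689387e-01  1.36880655e+00] [1.79998967e+02 3.14239384e-02 7.43736865e+00] [ 0.56526097 -0.00803847  0.13831322] [-0.15616307 -0.0102876   0.24911572]
-302.5 [(0.81, 0.21), (0.42, 0.16), (0.42, 0.14), (0.44, 0.11), (0.44, 0.08), (0.44, 0.05), (0.45, 0.01), (0.44, -0.01), (0.45, -0.05), (0.44, -0.08)] 0.6128 -0.0018
-337.5 [(0.38, -0.09), (0.37, -0.12), (0.37, -0.13), (0.36, -0.16), (0.34, -0.19), (0.34, -0.2), (0.32, -0.22), (0.31, -0.24), (0.29, -0.26), (0.28, -0.28)] 0.6464 -0.0207
-357.5 [(0.15, -0.17), (0.14, -0.17), (0.14, -0.17), (0.13, -0.19), (0.12, -0.18), (0.12, -0.19), (0.12, -0.19), (0.1, -0.2), (0.1, -0.2), (0.09, -0.21)] 0.6585 -0.0394
```

View pics/k.png

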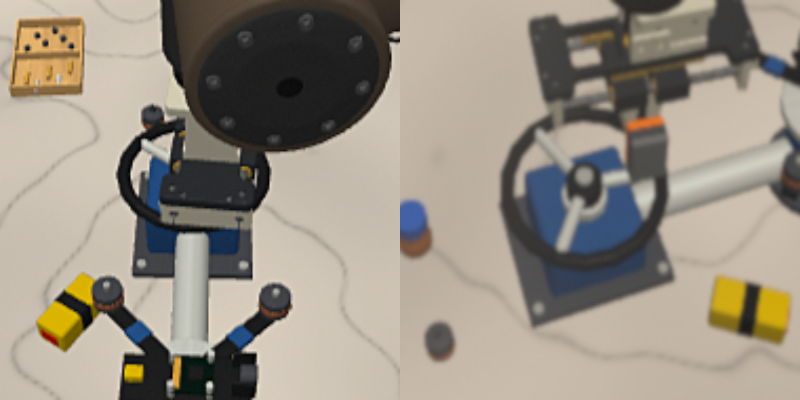

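>>> move_arm(rows=[{"delta_pos": [0.4,0.05,0],"delta_rot": [0,0,0],"hand": 0},{"delta_pos": [0.41,0.16,0],"delta_rot": [0,0,-4],"hand": 0},{"delta_pos": [0.42,0.16,0],"delta_rot": [0,0,-4],"hand": 0},{"delta_pos": [0.42,0.14,0],"delta_rot": [0,0,-4],"hand": 0},{"delta_pos": [0.44,0.11,0],"delta_rot": [0,0,-4],"hand": 0},{"delta_pos": [0.44,0.08,0],"delta_rot": [0,0,-4],"hand": 0},{"delta_pos": [0.44,0.05,0],"delta_rot": [0,0,-4],"hand": 0},{"delta_pos": [0.45,0.01,0],"delta_rot": [0,0,-4],"hand": 0},{"delta_pos": [0.44,-0.01,0],"delta_rot": [0,0,-4],"hand": 0},{"delta_pos": [0.45,-0.05,0],"delta_rot": [0,0,-4],"hand": 0}])

```text
t: 16.8
eef_pos: [0.6083, -0.0005, 0.1384]
ee_rot: [3.142, 0.001, -0.501]
force: [-1.9, 2.5, 1.4]
width: 0.0002
```

>>> move_arm(rows=[{"delta_pos": [0.44,-0.08,0],"delta_rot": [0,0,-4],"hand": 0},{"delta_pos": [0.38,-0.09,0],"delta_rot": [0,0,-3.5],"hand": 0},{"delta_pos": [0.37,-0.12,0],"delta_rot": [0,0,-3.5],"hand": 0},{"delta_pos": [0.37,-0.13,0],"delta_rot": [0,0,-3.5],"hand": 0},{"delta_pos": [0.36,-0.16,0],"delta_rot": [0,0,-3.5],"hand": 0},{"delta_pos": [0.34,-0.19,0],"delta_rot": [0,0,-3.5],"hand": 0},{"delta_pos": [0.34,-0.2,0],"delta_rot": [0,0,-3.5],"hand": 0},{"delta_pos": [0.32,-0.22,0],"delta_rot": [0,0,-3.5],"hand": 0},{"delta_pos": [0.31,-0.24,0],"delta_rot": [0,0,-3.5],"hand": 0},{"delta_pos": [0.29,-0.26,0],"delta_rot": [0,0,-3.5],"hand": 0}])

```text
t: 17.8
eef_pos: [0.6438, -0.0173, 0.1384]
ee_rot: [-3.142, 0.001, -1.12]
force: [-0.3, 1.4, 1.2]
width: 0.0003
```

Run:
```python
from h import *
from plan import plan
s=get_state();print(s["t"],s["q"],np.degrees(s["ee_rot"]),s["eef_pos"],s["force"])
a=grab_frame("side")[135:255,195:315];b=grab_frame("scene")[160:280,190:310]
A=cv2.imread("pics/a_side.png")[135:255,195:315];B=cv2.imread("pics/a_scene.png")[160:280,190:310]
f=lambda v:cv2.resize(v,(400,300))
cv2.imwrite("pics/l.png",np.vstack([np.hstack([f(a),f(b)]),np.hstack([f(A),f(B)])]))
```

```text
17.8 [ 2.75054662e-01  3.94085375e-01 -2.00467000e-01 -8.82236073e-04
 -9.76309324e-01  1.75988894e-01] [-1.79996367e+02  4.18850660e-02 -6.41854192e+01] [ 0.64382802 -0.01732765  0.13842518] [-0.25213665  1.40958402  1.17491426]
```

View pics/l.png

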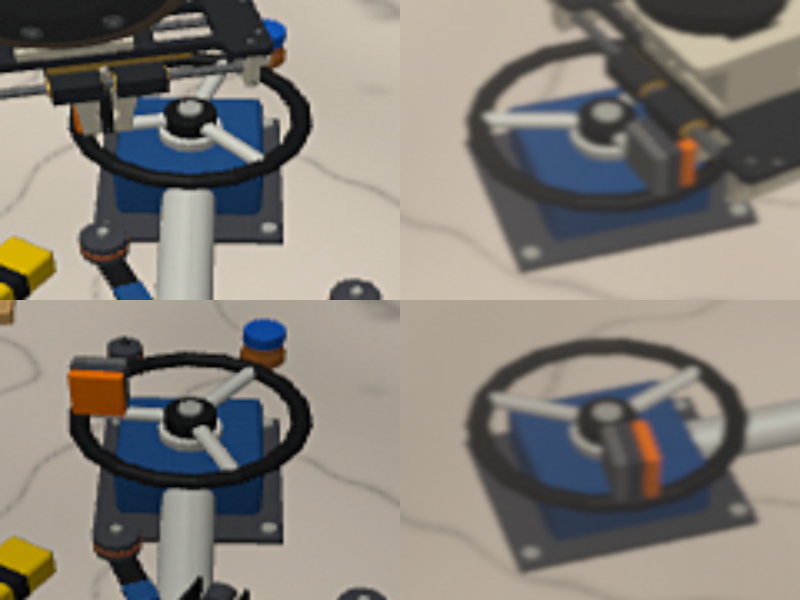

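Run:
```python
from plan import plan
x,y=.6438,-.0176;th=-334
st=[2]*7+[1.5,1,0.5]
ths=[]
for v in st: th-=v;ths.append(th)
o,x,y=plan(x,y,ths);print(th,[tuple(map(float,q)) for q in o],x,y)
```

```text
-351.0 [(0.14, -0.19), (0.15, -0.17), (0.15, -0.16), (0.14, -0.18), (0.14, -0.17), (0.13, -0.19), (0.12, -0.18), (0.09, -0.14), (0.06, -0.1), (0.02, -0.05)] 0.6552000000000002 -0.032900000000000006
```

Push 17°, then back off along the pad normal so that both cameras see the handle.

>>> move_arm(rows=[{"delta_pos": [0.14,-0.19,0],"delta_rot": [0,0,-2],"hand": 0},{"delta_pos": [0.15,-0.17,0],"delta_rot": [0,0,-2],"hand": 0},{"delta_pos": [0.15,-0.16,0],"delta_rot": [0,0,-2],"hand": 0},{"delta_pos": [0.14,-0.18,0],"delta_rot": [0,0,-2],"hand": 0},{"delta_pos": [0.14,-0.17,0],"delta_rot": [0,0,-2],"hand": 0},{"delta_pos": [0.13,-0.19,0],"delta_rot": [0,0,-2],"hand": 0},{"delta_pos": [0.12,-0.18,0],"delta_rot": [0,0,-2],"hand": 0},{"delta_pos": [0.09,-0.14,0],"delta_rot": [0,0,-1.5],"hand": 0},{"delta_pos": [0.06,-0.1,0],"delta_rot": [0,0,-1],"hand": 0},{"delta_pos": [0.02,-0.05,0],"delta_rot": [0,0,-0.5],"hand": 0}])

```text
t: 18.9
eef_pos: [0.6555, -0.0329, 0.1386]
ee_rot: [-3.141, 0.0, -1.414]
force: [1.9, 3.6, -1.7]
width: 0.0006
```

Run:
```python
from h import *
s=get_state();print(s["t"],np.degrees(s["ee_rot"]),s["eef_pos"],s["force"])
a=grab_frame("side");b=grab_frame("scene");cv2.imwrite("pics/m_side.png",a);cv2.imwrite("pics/m_scene.png",b)
a=a[135:255,195:315];b=b[160:280,190:310]
A=cv2.imread("pics/a_side.png")[135:255,195:315];B=cv2.imread("pics/a_scene.png")[160:280,190:310]
f=lambda v:cv2.resize(v,(400,300))
cv2.imwrite("pics/m.png",np.vstack([np.hstack([f(a),f(b)]),np.hstack([f(A),f(B)])]))
```

```text
18.9 [-1.79960481e+02  1.16697126e-02 -8.10352072e+01] [ 0.65548717 -0.032871    0.13856167] [ 1.93158355  3.63904809 -1.71911346]
```

View pics/m.png

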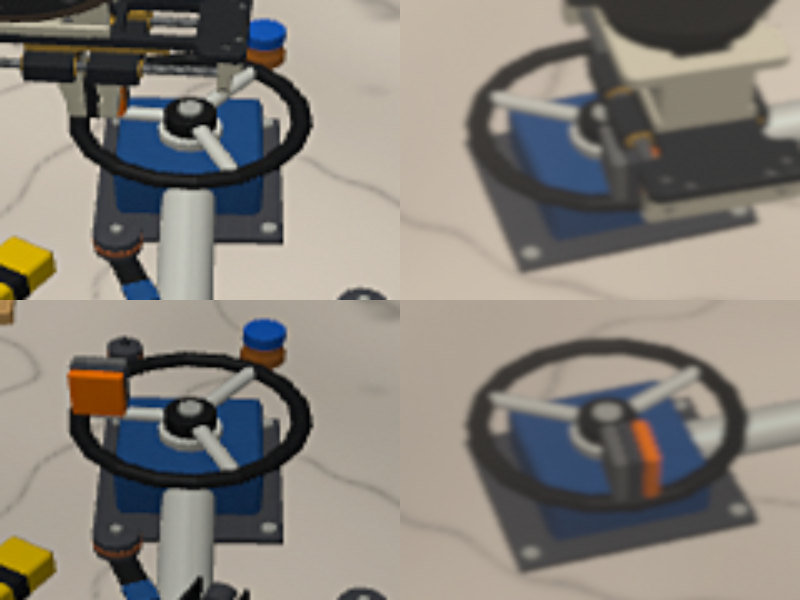

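```bash
cat > rot.py <<'E'
from h import *
def homog(n,c,z,d):
    pts=np.array([[c[0]+.07*np.cos(t),c[1]+.07*np.sin(t),z] for t in np.arange(8)*np.pi/4])
    q=pts.copy();cs,sn=np.cos(d),np.sin(d);v=pts[:,:2]-c
    q[:,:2]=c+v@np.array([[cs,sn],[-sn,cs]])
    return cv2.findHomography(pj(n,pts),pj(n,q))[0]
def est(n,A,B,c,az,z=.088):
    # spoke at azimuth az (deg): mask
    S=4;az=np.radians(az);e=np.array([np.cos(az),np.sin(az)]);f=np.array([-e[1],e[0]])
    poly=np.array([[*(c+e*a+f*b),z] for a,b in((.03,-.014),(.064,-.022),(.064,.022),(.03,.014))])
    m=np.zeros(A.shape[:2],np.uint8);cv2.fillPoly(m,[np.int32(np.round(pj(n,poly)))],1)
    A=cv2.GaussianBlur(A,(0,0),.8).astype(float);B=cv2.GaussianBlur(B,(0,0),.8).astype(float)
    ds=np.arange(-10,10.01,.25);r=[]
    for d in ds:
        W=cv2.warpPerspective(A,homog(n,c,z,np.radians(d)),(512,384),flags=cv2.INTER_CUBIC)
        r.append((np.abs(W-B)[m>0]).mean())
    i=int(np.argmin(r));return ds[i],round(r[i],2),[round(v,1) for v in r[::8]]
E
python3 - <<'E'
from rot import *
c=np.array([.5995,-.0635])
for n in("scene","side"):
    A=cv2.imread(f"pics/a_{n}.png");B=cv2.imread(f"pics/m_{n}.png")
    for az in(5.5+120,5.5-120): print(n,az,est(n,A,B,c,az))
E
```

```text
scene 125.5 (np.float64(-3.0), np.float64(27.86), [np.float64(28.8), np.float64(28.4), np.float64(28.2), np.float64(28.0), np.float64(28.0), np.float64(28.0), np.float64(28.5), np.float64(28.5), np.float64(28.7), np.float64(28.8), np.float64(28.9)])
scene -114.5 (np.float64(1.0), np.float64(13.71), [np.float64(28.6), np.float64(25.2), np.float64(22.1), np.float64(19.2), np.float64(16.6), np.float64(14.6), np.float64(14.0), np.float64(16.4), np.float64(19.3), np.float64(22.0), np.float64(24.3)])
side 125.5 (np.float64(-0.25), np.float64(14.74), [np.float64(44.8), np.float64(38.4), np.float64(30.8), np.float64(23.3), np.float64(16.5), np.float64(14.9), np.float64(19.7), np.float64(26.9), np.float64(33.9), np.float64(40.4), np.float64(45.7)])
side -114.5 (np.float64(-1.0), np.float64(20.95), [np.float64(30.3), np.float64(29.9), np.float64(27.6), np.float64(24.1), np.float64(21.2), np.float64(21.4), np.float64(22.8), np.float64(25.9), np.float64(28.2), np.float64(29.6), np.float64(30.3)])
```

>>> move_arm(rows=[{"delta_pos": [-0.13,0.64,0],"delta_rot": [0,0,0],"hand": 0},{"delta_pos": [0,0.64,0],"delta_rot": [0,0,0],"hand": 0},{"delta_pos": [0,0,2],"delta_rot": [0,0,0],"hand": 0},{"delta_pos": [0,0,3],"delta_rot": [0,0,0],"hand": 0},{"delta_pos": [0,0,3],"delta_rot": [0,0,-2.3],"hand": 0},{"delta_pos": [0,0,2.89],"delta_rot": [0,0,-2],"hand": 0},{"delta_pos": [0,0,0],"delta_rot": [0,0,0],"hand": 0},{"delta_pos": [0,0,0],"delta_rot": [0,0,0],"hand": 0},{"delta_pos": [0,0,0],"delta_rot": [0,0,0],"hand": 0},{"delta_pos": [0,0,0],"delta_rot": [0,0,0],"hand": 0}])

```text
t: 20.0
eef_pos: [0.6532, -0.0204, 0.2462]
ee_rot: [3.139, -0.0, -1.489]
force: [0.4, 0.1, 0.1]
width: 0.0001
```

Run:
```python
from rot import *
s=get_state();print(s["t"],np.degrees(s["ee_rot"]),s["eef_pos"],s["force"])
for n in("scene","side","wrist"): cv2.imwrite(f"pics/n_{n}.png",grab_frame(n))
c=np.array([.5995,-.0635])
for n in("scene","side"):
    A=cv2.imread(f"pics/a_{n}.png");B=cv2.imread(f"pics/n_{n}.png")
    for az in(5.5+120,5.5-120): print(n,az,est(n,A,B,c,az)[:2])
f=lambda p:cv2.resize(cv2.imread(p)[55:225,220:400],(400,378),interpolation=cv2.INTER_CUBIC)
cv2.imwrite("pics/n2.png",np.hstack([f("pics/d_wrist.png"),f("pics/n_wrist.png")]))
f=lambda p:cv2.resize(cv2.imread(p)[135:255,195:315],(400,400),interpolation=cv2.INTER_CUBIC)
cv2.imwrite("pics/n3.png",np.hstack([f("pics/a_side.png"),f("pics/n_side.png")]))
```

```text
20.0 [ 1.79872233e+02 -1.60677761e-02 -8.53301294e+01] [ 0.65319162 -0.02035137  0.2461949 ] [0.41941507 0.09179919 0.07888934]
scene 125.5 (np.float64(-0.5), np.float64(49.84))
scene -114.5 (np.float64(1.0), np.float64(11.93))
side 125.5 (np.float64(-0.75), np.float64(6.64))
side -114.5 (np.float64(-0.75), np.float64(8.69))
```

View pics/n2.png

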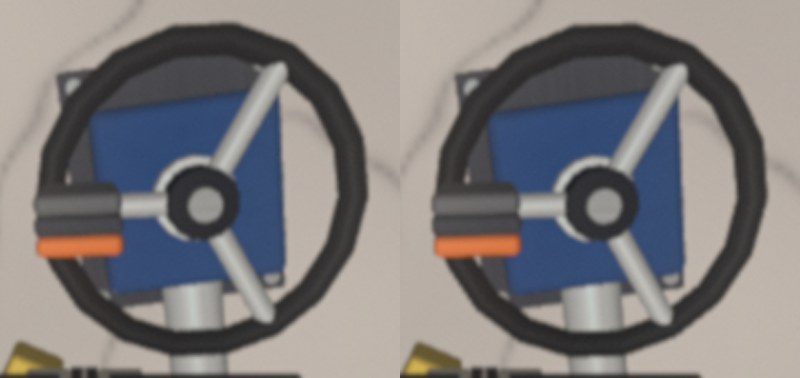

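View pics/n3.png

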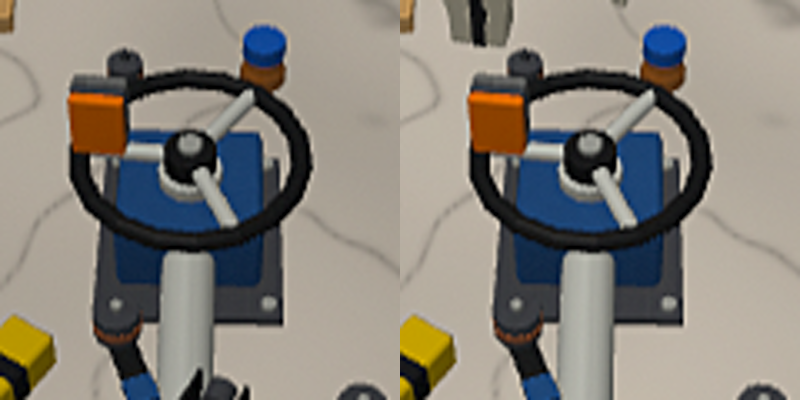

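Run:
```python
from rot import *
g=lambda p:cv2.cvtColor(cv2.imread(p),cv2.COLOR_BGR2GRAY).astype(np.float32)
A=g("pics/d_wrist.png");B=g("pics/n_wrist.png")
def ecc(poly):
    m=np.zeros(A.shape,np.uint8);cv2.fillPoly(m,[np.int32(p) for p in poly],255)
    cc,W=cv2.findTransformECC(A,B,np.eye(2,3,dtype=np.float32),cv2.MOTION_EUCLIDEAN,(3,200,1e-7),m,5)
    return round(cc,4),round(np.degrees(np.arctan2(W[1,0],W[0,0])),3),W[:,2].round(2)
k=180/630
P=lambda L:[(220+x*k,55+y*k) for x,y in L]
# in d2 crop coords (scale 3.5)
wheel=[P([(330,230),(425,85),(470,110),(370,280)]),P([(320,370),(370,365),(450,490),(410,530)]),P([(40,270),(280,290),(280,355),(200,420),(40,420)])]
print("wheel",ecc(wheel)); print("spokes",ecc(wheel[:2])); print("handle",ecc(wheel[2:]))
static=[P([(90,105),(150,105),(320,75),(320,230),(250,240),(140,270),(140,180)]),P([(170,420),(250,360),(300,400),(400,500),(180,490)])]
print("static",ecc(static))
cv2.imwrite
for n in("side","scene"):
    A=g(f"pics/a_{n}.png");B=g(f"pics/n_{n}.png")
    # check background shift
    r=(slice(150,260),slice(190,300))
    c=np.array([.5985,-.064])
    for cc in(np.array([.5995,-.0635]),np.array([.5975,-.064])):
        print(n,[est(n,cv2.imread(f"pics/a_{n}.png"),cv2.imread(f"pics/n_{n}.png"),cc,az,z)[:2] for az in(125.5,-114.5) for z in(.086,.092)])
```

```text
wheel (0.9983, np.float32(0.649), array([ 1.1 , -2.99], dtype=float32))
spokes (0.9974, np.float32(0.62), array([ 0.98, -2.74], dtype=float32))
handle (0.9974, np.float32(0.578), array([ 1.  , -2.69], dtype=float32))
static (0.9992, np.float32(-0.455), array([-1.72,  2.52], dtype=float32))
side [(np.float64(-0.75), np.float64(6.29)), (np.float64(-0.5), np.float64(6.99)), (np.float64(-1.0), np.float64(8.4)), (np.float64(-0.75), np.float64(8.81))]
side [(np.float64(-0.75), np.float64(6.14)), (np.float64(-0.5), np.float64(6.93)), (np.float64(-0.75), np.float64(8.28)), (np.float64(-0.75), np.float64(8.51))]
scene [(np.float64(0.0), np.float64(47.83)), (np.float64(-0.75), np.float64(50.5)), (np.float64(0.75), np.float64(11.72)), (np.float64(1.0), np.float64(12.24))]Traceback (most recent call last):
  File "<stdin>", line 22, in <module>
  File "rot.py", line 15, in est
    W=cv2.warpPerspective(A,homog(n,c,z,np.radians(d)),(512,384),flags=cv2.INTER_CUBIC)
                            ~~~~~^^^^^^^^^^^^^^^^^^^^^
  File "rot.py", line 6, in homog
    return cv2.findHomography(pj(n,pts),pj(n,q))[0]
                              ~~^^^^^^^
  File "h.py", line 7, in pj
    i=camera_info(n);K=np.array(i["camera_matrix"]);T=np.array(i["world_from_camera"])
ValueError: time passes only in moves, steps and waits
```

>>> move_arm(rows=[{"delta_pos": [0,0,2],"delta_rot": [0,0,0],"hand": 0},{"delta_pos": [0,0,2],"delta_rot": [0,0,0],"hand": 0},{"delta_pos": [-2,0,2],"delta_rot": [0,0,0],"hand": 0},{"delta_pos": [-2,-2,2],"delta_rot": [0,0,0],"hand": 0},{"delta_pos": [-3,-3,0],"delta_rot": [0,0,0],"hand": 0},{"delta_pos": [-3,-3,0],"delta_rot": [0,0,0],"hand": 0},{"delta_pos": [-3,-3,0],"delta_rot": [0,0,0],"hand": 0},{"delta_pos": [-2,-3,0],"delta_rot": [0,0,0],"hand": 0},{"delta_pos": [0,0,0],"delta_rot": [0,0,0],"hand": 0},{"delta_pos": [0,0,0],"delta_rot": [0,0,0],"hand": 0}])

```text
t: 21.15
eef_pos: [0.5035, -0.161, 0.3277]
ee_rot: [-3.141, 0.0, -1.491]
force: [0.7, -0.3, -0.5]
width: 0.0002
```

Run:
```python
from station import *
import cv2,numpy as np
s=get_state();print(s["t"],s["eef_pos"],s["force"])
a=grab_frame("scene");b=grab_frame("side")
cv2.imwrite("pics/o.png",np.hstack([cv2.resize(a,(400,300)),cv2.resize(b,(400,300))]))
for n,v,(x0,y0,x1,y1) in(("scene",a,(305,235,370,285)),("scene",a,(145,205,200,295)),("scene",a,(255,205,285,250)),("side",b,(205,140,300,215))):
    A=cv2.imread(f"pics/a_{n}.png")[y0:y1,x0:x1].astype(float);print(n,np.abs(A-v[y0:y1,x0:x1]).mean())
```

```text
21.15 [ 0.50345914 -0.16097271  0.32766705] [ 0.68966485 -0.31827886 -0.51876605]
scene 2.6527179487179486
scene 2.6854545454545455
scene 2.416049382716049
side 1.5478830409356725
```

View pics/o.png

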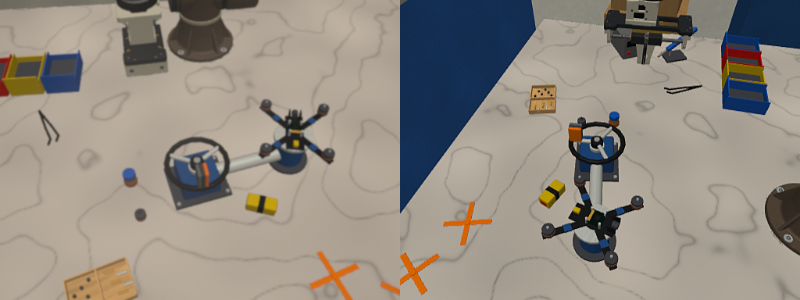

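```bash
python3 -c "
from station import *
print(job_done())"
```

```text
the job is handed in; nothing more can be done
None
```

The wheel has made one full clockwise turn, the handle is back where it began to within about 1°, and the job is handed in at about 21 s. I pushed the orange face with the closed fingers in two strokes, about 268° and then the rest. In between I backed the hand off and turned the wrist over to stay within its range.

**Final angle:** the pictures before and after disagree slightly.

| Camera | Angle relative to the start |
|---|---|
| Wrist | about 1.1° past |
| Side | about 0.5–1.0° past |
| Scene | about 0.75–1° short on the one spoke that matched well; the other matched poorly |

I take it as about 1° past the start. I left it there, because mending it would have meant pushing the grey face.

**Overshoot:** I had planned the last push to stop about 3° short. The fingers met the handle earlier than I had reckoned, so that push finished the turn.

**Other checks:**
- The wrist force readings stayed under about 5 N.
- The last pictures show the motor, battery and jar where they were, and the frame a quarter turn on.
- The hand finished clear, about 0.33 m above the bench and to the side of the wheel.

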